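Swap the jar for the pin tin and close the locked-out drawer

TASK

The drawer of the low grey drawer unit is run all the way out and locked there, and the blue-lidded jar standing in one of its bays is too tall to go in under the unit's top: first stand the jar upright on open worktop and lay the shut yellow pin tin flat, lid up, in the bay it leaves. Then press down the orange release lever at the right end of the drawer front to free the catch, and push the drawer in gently until it is fully home. Keep the green bowl upright in its bay and do not disturb the cup and the sprayer that stand to the right of the unit.

Things in the scene. Friction and masses are not known exactly. Their poses are not given: they have to be found in the camera images.
- drawer_floor (a point): drawer's floor (16 mm above the worktop), middle of its two bays, 109 mm behind the front panel's outer face. x points the way the drawer closes, y to the left seen from its front, z up. Aluminium tray, rim 50 mm above the worktop; two bays side by side, each 128 (x) by 133 mm (y) inside, 3 mm wall between (46 mm above the worktop); in front of them a 34 mm trough with two wooden tools that stay
- bay_right (a point): centre of the floor of the right bay (y = -68 mm from drawer_floor), same axes. The jar starts in one of the two bays, the bowl in the other
- bay_left (a point): centre of the floor of the left bay (y = +68 mm from drawer_floor), same axes
- front_panel (a point): top edge of the drawer's grey front panel (356 mm wide, 6 to 80 mm above the worktop, 6 mm thick): middle of its width, on its outer face, 80 mm above the worktop; axes as drawer_floor. A steel bar handle, 110 mm long, stands out 30 mm from the panel below this point, 44 mm above the worktop
- release_pad (a point): centre of the top of the release lever's orange pad, 54 mm above the worktop at rest, 156 mm right of the drawer's middle. 36 by 36 mm, it sticks out 2 to 38 mm in front of the panel and rides with the drawer; the panel above it (58 to 80 mm) is the face to push. It goes down 12.7 mm to a stop; the catch is clear from about 7 mm. Spring: 2 N at first, 6 N at the stop. x toward the unit, z up
- unit_top (a point): centre of the top of the unit's fixed grey housing, 178 (x) by 356 (y) by 85 mm high, open at the front with 63 mm clear above the drawer's floor; axes as drawer_floor. With the drawer out, the panel's outer face stands 263 mm in front of this point. A black rubber rib lies on its left rear
- drawer (a joint): how far the drawer is pushed in, m: 0 = fully out and locked (1 mm play), 0.168 = fully home, panel against the housing. About 2 N of friction; it stays where it is left; the catch drops in again over the last 4 mm
- release (a joint): angle of the release lever, rad: 0 = at rest, catch engaged; 0.07 = catch clear; 0.13 = stop. The pad's centre lies 98 mm in front of the lever's pivot. While the drawer runs between out and home the lever rides on its rail at about 0.07
- jar_mid (a point): centre, half-way up, of the screw-top jar with the blue lid: 58 mm diameter, 74 mm tall, up to 0.2 kg; z up
- tin_mid (a point): centre, half-way up, of the yellow pin tin, lid shut (the lid does not open): 62 mm along its x axis (67 with the hinge), 96 mm along its y axis, 33 mm tall; z up through the lid. It lies on the worktop to the right of the unit
- bowl_mid (a point): centre, half-way up, of the green glazed bowl: 68 mm rim diameter, 47 mm tall; stands in the other bay and stays there
- cup_mid (a point): bystander: centre, half-way up, of the pale bisque cup, 66 mm diameter, 74 mm tall, on the worktop right of the unit. Small clutter (brush, loop tool, pen, clay) lies near the worktop's front edge (x < 0.42) and far back (x > 0.66, y < -0.3)
- sprayer_mid (a point): bystander: middle of the water sprayer with blue head right of the unit, half-way up; body about 66 mm diameter, 216 mm tall; its head reaches 45 mm from this line at most
Things that resemble listed ones, but are neither listed nor needed, are in the scene too. Leave any red look-alike of the part that bears jar_mid alone.

How it is judged (in metres and radians):
On the way, in this order (a step that is already met when the one before it is completed fails the run):
1. with the drawer still out, the jar stands upright on the worktop and the tin lies flat in the drawer's bay (height (world z) of jar_mid between 0.031 and 0.043 m and angle between each of jar_mid, tin_mid's own z axis and vertical below 0.12 rad and z of tin_mid in the frame of drawer_floor between 0.0105 and 0.0225 m and x of tin_mid in the frame of drawer_floor between -0.064 and 0.064 m and y of tin_mid in the frame of drawer_floor between -0.135 and 0.135 m and value of joint drawer below 0.01 m), for 0.2 s.
2. the release lever is pressed down until the catch is clear, the drawer still out (value of joint release above 0.068 rad and value of joint drawer below 0.03 m), for 0.02 s.
At the end, for the whole second after the job is handed in: the drawer is fully home (within 4 mm) and at rest; the jar stands upright on the worktop; tin and bowl rest on the drawer's floor in its bays, upright (within 0.12 rad, 6 mm in height); cup and sprayer still stand (value of joint drawer above 0.164 m and velocity of joint drawer below 0.01 m/s and height (world z) of jar_mid between 0.031 and 0.043 m and angle between each of jar_mid, tin_mid, bowl_mid, cup_mid, sprayer_mid's own z axis and vertical below 0.12 rad and z of tin_mid in the frame of drawer_floor between 0.0105 and 0.0225 m and x of tin_mid in the frame of drawer_floor between -0.064 and 0.064 m and y of tin_mid in the frame of drawer_floor between -0.135 and 0.135 m and z of bowl_mid in the frame of drawer_floor between 0.0175 and 0.0295 m and x of bowl_mid in the frame of drawer_floor between -0.064 and 0.064 m and y of bowl_mid in the frame of drawer_floor between -0.135 and 0.135 m); the robot touches nothing.
It fails at once if the drawer is slammed (faster than 0.4 m/s) (velocity of joint drawer above 0.4 m/s).
It fails at once if the jar or the bowl is tipped over (angle between jar_mid's own z axis and vertical above 0.6 rad or angle between bowl_mid's own z axis and vertical above 0.5 rad).
It fails at once if the cup or the sprayer is moved more than 25 mm (distance of any of cup_mid, sprayer_mid from where it was at the start of the episode above 0.025 m).
It also fails if it takes over 72 s, if anything falls off the work surface, if the arm or the gripper's body presses on something with over 40 N, if the wrist force passes 120 N, or if a joint passes its speed limit or range.

ROBOT

A 6-joint arm with a two-finger parallel gripper is mounted at the origin on a cart in front of the work surface, level with it; the furniture and walls round the work are solid. World frame = base frame: x ahead of the robot, y to its left, z up, the work surface at z = 0. Lengths are in m, angles in degrees, forces in N, time in s.
With the tool pointing down it reaches from about 0.4 to 0.825 m from the base axis. Payload 7 kg.
Tool frame: the origin (TCP) lies midway between the tips of the shut fingers; the grasp point (between the pads) lies ctrl.tcp_to_grasp behind it (ctrl.tcp_to_grasp is the distance from the TCP to the grasp point, in m); z points along the fingers, y is the line along which they close (so a half turn about z gives the same grasp; the last joint's range is limited). The gripper opens to 88 mm and grips with 3 to 60 N. Pads are 19 mm wide; open, the fingers measure 130 mm over their backs; the gripper's body (78 mm by 193 mm) begins 47 mm behind the grasp point.
Start: joints at [-50.701, 20.546, 0.682, 0, -70.136, -16.507], TCP at [0.261, -0.622, 0.227] pointing down, gripper open.
Joint ranges: [-176.03, 176.03], [-82.01, 121.73], [-58.28, 71.71], [-173.87, 95.51], [-174.79, -0.11], [-173.66, 173.66]. Speed limits (degrees/s): [136.94, 136.94, 172.46, 180, 180, 180].

INTERFACE

Orientations are given as [roll, pitch, yaw] about the fixed x, y, z axes, in that order (R = Rz(yaw) Ry(pitch) Rx(roll)).
In Python, from plant import ctrl, imaging, close_job gives the robot as it stands.
- The arm moves only by the shell command python3 -m crank 'ROWS'. ROWS is JSON, a list of rows, each a list of 3 entries, a list of its own where there are three numbers: the shift along the world's x, y, z in m, then the turn, a rotation vector about the world's x, y, z in degrees, then the opening, from -1 (shut) to 1 (fully open), so that 0 is half open. A call has 1 to 12 rows; each row shifts and turns the commanded pose from where the row before left it; what a row does not reach is not made up. A row lasts 1/10 s, in which the tool goes at most 50 mm and 8.59 degrees, less where a joint would pass 70% of its speed; a pose out of reach is approached as far as the arm can. A call is refused whole if a number of a shift passes 0.05 or a number of a turn 8.59, either way. A call with a gripper value outside its range is refused whole. The fingers move at their own pace and stop on an object; the grip force is fixed at half the most. Time passes only in rows, so rows that do not move let the fingers close. It gives the time, the measured TCP pose, the force, the opening and the grip force at its end, in the units of the state.
- ctrl.get_obs(): the state, without advancing time (a new reading comes with each control period).
- imaging.snapshot(name): name is "scene" or "top" or "wrist"; returns (picture, depth): 480x640x3 uint8, blue, green, red; 480x640 float32, m along the optical axis (not along the pixel's ray), 0 where there is no reading.
- imaging.camera_model(name): a dict with "mtx" (3x3 intrinsics, pixels), "D" ([k1, k2, p1, p2, k3] as OpenCV has them; the pictures are not rectified), "R" (3x3) and "t" (3): a world point X has camera coordinates R X + t. Camera axes: x right, y down, z forward; pixel columns grow to the right and rows downward; lengths in m; the calibration is good to about 2 mm. A picture is of the moment at which its call begins: read the wrist's pose just before it. camera_model takes no time and is no camera call; for the wrist camera it gives the pose at the moment of the call.
- close_job(): hands the job in; it is judged then, once.
The state is a dict: "clock": time; "joint_pos": joint angles; "qvel": joint speeds; "tau": joint torques, N m; "tool_pos": TCP position; "orientation": TCP orientation; "force": force on the tool from outside, world axes, zero at the start; "moment": the same for the moment, N m; "opening": finger opening in m; "gripper_force": force on a finger pad.
Only numpy, scipy, OpenCV 4.12 (cv2) and the standard library are available. Lean on these libraries where they do the work, as an engineer would, in place of code of your own. Each camera call takes 0.05 s, during which the arm holds its last target. There are 200 camera calls.

## Working session

There is one attempt and no reset: what is moved stays moved. The work goes in short steps, Python scripts to look and compute and a shell command to move; the robot and the scene stay as the last step left them, time stands still between calls to the robot, and variables do not carry over. Pictures are saved under pics/ and viewed, at most 10 in all, crops included, and the job is handed in when it is done.

```bash
mkdir -p pics; ls
cat > h.py <<'E'
import numpy as np,cv2
from plant import ctrl,imaging
def snap(n,tag):
    m=imaging.camera_model(n);p,d=imaging.snapshot(n)
    cv2.imwrite(f'pics/{tag}.png',p);np.savez(f'pics/{tag}.npz',d=d,p=p,**{k:np.array(m[k]) for k in('mtx','D','R','t')})
def w(tag,u,v,z=None,r=2):
    f=np.load(f'pics/{tag}.npz');x,y=cv2.undistortPoints(np.array([[[u,v]]],float),f['mtx'],f['D'])[0,0]
    ray=np.array([x,y,1.]);R,t=f['R'],f['t'].ravel()
    if z is None:
        q=f['d'][int(v)-r:int(v)+r+1,int(u)-r:int(u)+r+1];q=q[q>0];return (R.T@(ray*np.median(q)-t)).round(4)
    c=-R.T@t;k=R.T@ray;return (c+k*(z-c[2])/k[2]).round(4)
E
python3 - <<'E'
from h import *
snap('top','top1');snap('scene','sc1')
print(ctrl.get_obs(),ctrl.tcp_to_grasp)
E
```

```text
pics
{'clock': 0.1, 'joint_pos': array([-5.06995736e+01,  2.05872107e+01,  6.39548690e-01, -1.77341757e-02,
       -7.01361936e+01, -1.65111719e+01]), 'qvel': array([-0.08042511, -0.12102472,  0.12435991,  0.03447413,  0.03780238,
        0.07187784]), 'tau': array([-3.94386749e-03, -5.84162951e+01,  2.93747771e+01,  7.01545537e+00,
        1.01248693e-02, -7.91937191e-05]), 'tool_pos': array([ 0.2613094 , -0.62189571,  0.22572174]), 'orientation': array([ 1.79914864e+02, -7.84940119e-03, -1.57216778e+02]), 'force': array([ 0.075561  ,  0.26817146, -0.18199476]), 'moment': array([ 0.0229891 , -0.01245764,  0.00867097]), 'gripper_force': 0.0, 'opening': 0.0876787297495081} 0.0188
```

View pics/top1.png

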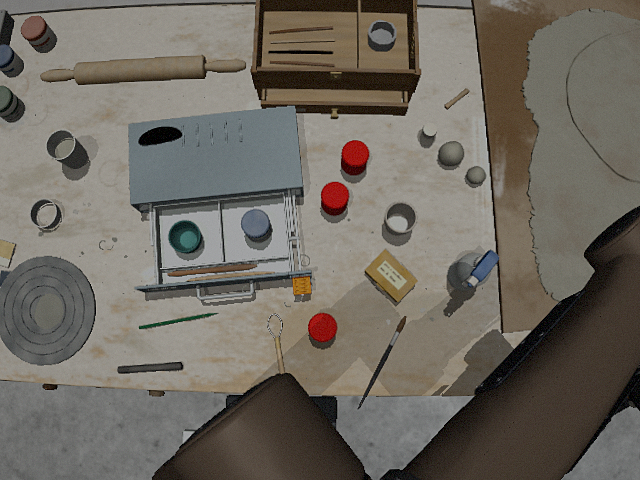

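View pics/sc1.png

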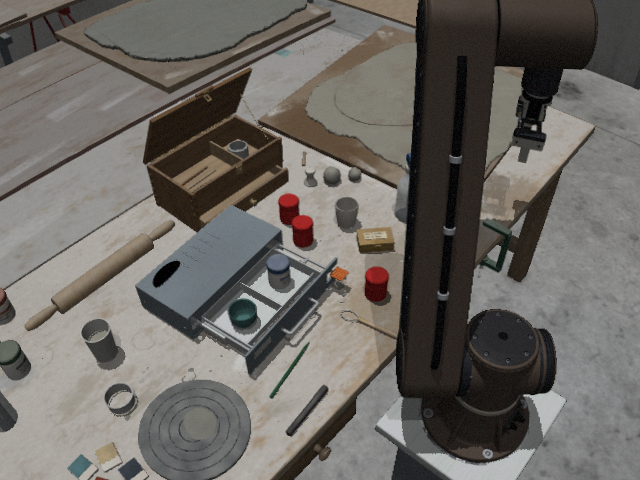

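The top view shows the blue-lidded jar at (256,224) in the right bay and the bowl at (185,236) in the left. The tin is at (390,275), the lever pad at (302,286), the cup at (400,220) and the sprayer at (470,270). There are three red look-alike jars, at (355,157), (335,198) and (322,327). The jar I want is the one at (256,224), since it is the only blue lid and the only jar standing in a bay. I'll confirm that in an enlarged crop.

Run:
```python
from h import *
p=cv2.imread('pics/top1.png')[130:350,130:510];cv2.imwrite('pics/c1.png',cv2.resize(p,None,fx=2.1,fy=2.1,interpolation=2))
for n,u,v in [('jar',256,222),('bowl',185,236),('cup',400,220),('tin',390,275),('red1',355,157),('red2',335,198),('red3',322,327),('pad',302,286),('top',215,160),('spr',470,270)]:
  print(n,w('top1',u,v),end=' ')
f=np.load('pics/top1.npz')
hsv=cv2.cvtColor(f['p'],cv2.COLOR_BGR2HSV)
# orange pad & tin & panel by depth-cloud heights
d=f['d'];v,u=np.mgrid[0:480,0:640]
xy=cv2.undistortPoints(np.stack([u,v],-1).reshape(-1,1,2).astype(float),f['mtx'],f['D'])[:,0]
P=((np.c_[xy,np.ones(len(xy))]*d.reshape(-1,1)-f['t'].ravel())@f['R']).reshape(480,640,3);np.save('pics/P.npy',P)
def reg(a,b,c,e,z0,z1):
  q=P[b:e,a:c].reshape(-1,3);q=q[(q[:,2]>z0)&(q[:,2]<z1)];return q
for n,a in dict(tin=(360,245,420,305,.025,.045),jar=(235,200,280,250,.08,.1),panel=(130,265,320,300,.07,.09),top=(120,100,305,215,.075,.095),cup=(380,195,420,245,.06,.09),bowl=(165,215,205,255,.055,.075),pad=(288,272,318,300,.045,.06)).items():
  q=reg(*a)
  if len(q)<5: print(n,len(q));continue
  r=cv2.minAreaRect((q[:,:2]*1000).astype(np.float32));print('\n',n,len(q),np.round(r[0],1),np.round(r[1],1),round(r[2],1),np.median(q[:,2]).round(4),np.round(cv2.boxPoints(r)).tolist())
```

```text
jar [0.5705 0.0073 0.0907] bowl [0.5531 0.1646 0.0221] cup [ 0.5977 -0.2899  0.0048] tin [ 0.4758 -0.2641  0.0343] red1 [ 0.7134 -0.1894  0.0748] red2 [ 0.626 -0.149  0.074] red3 [ 0.3669 -0.1263  0.074 ] pad [ 0.4486 -0.0853  0.0551] top [0.7005 0.0973 0.0846] spr [ 0.4738 -0.4041  0.1391] 
 tin 1382 [ 477.2 -266.3] [94.6 66. ] 44.8 0.0332 [[420.0, -276.0], [467.0, -323.0], [534.0, -256.0], [488.0, -210.0]]

 jar 641 [570.1   9.7] [55.8 56.2] 75.1 0.0901 [[536.0, -10.0], [590.0, -24.0], [604.0, 29.0], [550.0, 44.0]]

 panel 631 [456.4  72.6] [  7.5 353.6] 6.7 0.0792 [[432.0, 248.0], [473.0, -103.0], [481.0, -103.0], [439.0, 249.0]]

 top 14002 [691.  101.1] [230.4 357.1] 6.2 0.0849 [[557.0, 266.0], [596.0, -89.0], [825.0, -64.0], [786.0, 291.0]]

 cup 250 [ 589.4 -282.8] [63.  62.6] 43.9 0.0715 [[545.0, -282.0], [588.0, -327.0], [634.0, -283.0], [590.0, -238.0]]

 bowl 216 [545.7 156.7] [67.3 66.2] 77.9 0.0611 [[506.0, 131.0], [571.0, 117.0], [585.0, 183.0], [520.0, 197.0]]

 pad 323 [452.4 -83.8] [39.  35.8] 6.6 0.0544 [[431.0, -68.0], [435.0, -104.0], [474.0, -99.0], [470.0, -64.0]]
```

View pics/c1.png

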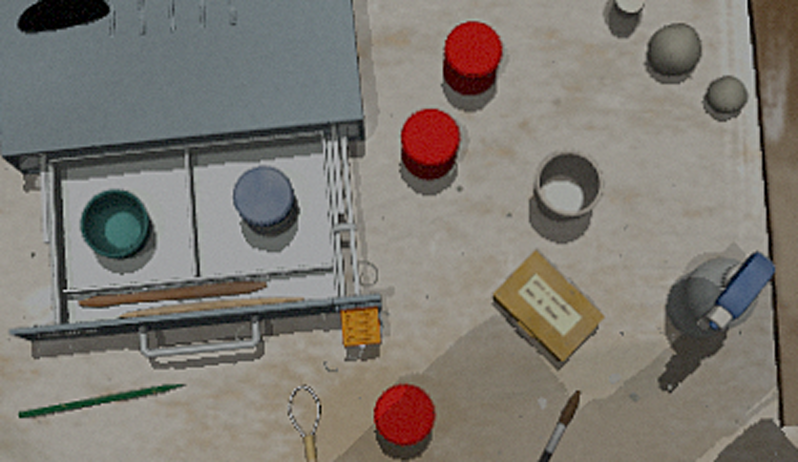

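The crop confirms that the blue lid (crop 264,197) belongs to the jar in the right bay and that the reds are separate jars. All the poses are measured, so I'm moving to the jar, with the drawer yawed 6.6°.

```bash
python3 -m crank '[[[0,0,0.04],[0,0,-8.1],1],[[0,0,0.04],[0,0,-8.1],1],[[0.02,0.042,0],[0,0,0],1],[[0.02,0.042,0],[0,0,0],1],[[0.02,0.042,0],[0,0,0],1],[[0.02,0.042,0],[0,0,0],1],[[0.02,0.042,0],[0,0,0],1],[[0.02,0.042,0],[0,0,0],1],[[0.02,0.042,0],[0,0,0],1],[[0.02,0.042,0],[0,0,0],1],[[0.02,0.042,0],[0,0,0],1],[[0.02,0.042,0],[0,0,0],1]]'
python3 -m crank '[[[0.022,0.042,-0.01],[0,0,0],1],[[0.022,0.042,-0.01],[0,0,0],1],[[0.022,0.042,-0.01],[0,0,0],1],[[0.022,0.042,-0.01],[0,0,0],1],[[0.021,0.044,-0.01],[0,0,0],1],[[0,0,-0.04],[0,0,0],1],[[0,0,-0.03],[0,0,0],1],[[0,0,0],[0,0,0],1],[[0,0,0],[0,0,0],1]]'
python3 - <<'E'
from h import *
snap('wrist','w1')
E
```

```text
clock: 1.3
tool_pos: [0.4617, -0.2004, 0.3065]
orientation: [180.0, 0.0, -173.4]
force: [0.9, -0.1, 0.5]
opening: 0.0873
gripper_force: 0.0
clock: 2.2
tool_pos: [0.5706, 0.0095, 0.187]
orientation: [-180.0, -0.0, -173.4]
force: [-0.3, -1.3, 0.7]
opening: 0.0877
gripper_force: 0.0
```

View pics/w1.png

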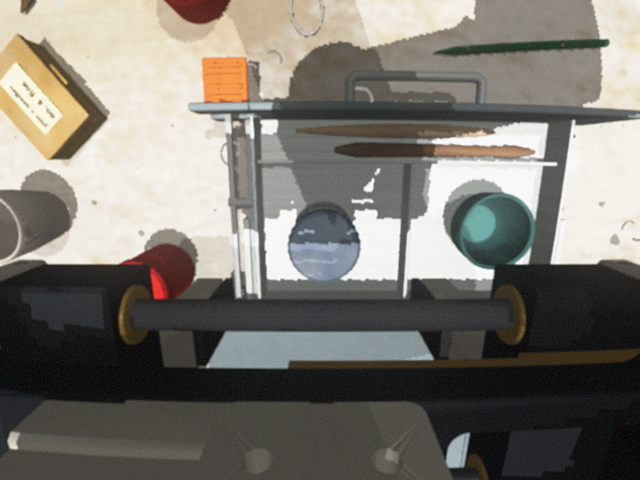

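In the wrist view the lid is centred at about (323,244), the bowl at (492,230) and the pad at (225,80), all aligned with the drawer. I'll check the numbers from here.

Run:
```python
from h import *
for a in [(323,244,.09),(492,230,.063),(225,80,.054),(406,230,.046),(190,106,.08)]: print(w('w1',*a))
```

```text
[0.5683 0.0105 0.09  ]
[0.5459 0.1535 0.063 ]
[ 0.4525 -0.0815  0.054 ]
[0.5576 0.0843 0.046 ]
[ 0.4779 -0.0989  0.08  ]
```

```bash
python3 -m crank '[[[-0.001,0,-0.045],[0,0,0],1],[[0,0,-0.045],[0,0,0],1],[[0,0,-0.025],[0,0,0],1],[[0,0,-0.014],[0,0,0],1],[[0,0,0],[0,0,0],1],[[0,0,0],[0,0,0],-1],[[0,0,0],[0,0,0],-1],[[0,0,0],[0,0,0],-1],[[0,0,0],[0,0,0],-1],[[0,0,0],[0,0,0],-1],[[0,0,0],[0,0,0],-1]]'
```

```text
clock: 3.35
tool_pos: [0.57, 0.0099, 0.0582]
orientation: [180.0, 0.1, -173.4]
force: [-0.2, 1.4, 5.1]
opening: 0.0563
gripper_force: 30.0
```

```bash
python3 -m crank '[[[0,0,0.02],[0,0,0],-1],[[0,0,0.04],[0,0,0],-1],[[0,0,0.04],[0,0,0],-1],[[0,0.02,0],[0,0,0],-1],[[0,0.035,0],[0,0,0],-1],[[0,0.035,0],[0,0,0],-1],[[0.002,0.035,0],[0,0,0],-1],[[0.002,0.035,0],[0,0,0],-1],[[0.002,0.035,0],[0,0,0],-1],[[0.002,0.035,0],[0,0,0],-1],[[0.002,0.035,0],[0,0,0],-1],[[0,0.035,0],[0,0,0],-1]]'
python3 -m crank '[[[0,0.025,0],[0,0,0],-1],[[0,0,0],[0,0,0],-1],[[0,0,-0.04],[0,0,0],-1],[[0,0,-0.04],[0,0,0],-1],[[0,0,-0.02],[0,0,0],-1],[[0,0,-0.01],[0,0,0],-1],[[0,0,-0.004],[0,0,0],-1],[[0,0,0],[0,0,0],-1]]'
```

```text
clock: 4.55
tool_pos: [0.5791, 0.3109, 0.1569]
orientation: [-180.0, -0.1, -173.4]
force: [0.9, -0.0, -1.4]
opening: 0.0559
gripper_force: 30.0
clock: 5.35
tool_pos: [0.5799, 0.3346, 0.044]
orientation: [180.0, 0.0, -173.4]
force: [-0.3, 0.2, -1.0]
opening: 0.0561
gripper_force: 30.0
```

```bash
python3 -m crank '[[[0,0,-0.0015],[0,0,0],-1],[[0,0,0],[0,0,0],-1],[[0,0,0],[0,0,0],0.6],[[0,0,0],[0,0,0],1],[[0,0,0],[0,0,0],1],[[0,0,0],[0,0,0],1],[[0,0,0.03],[0,0,0],1],[[0,0,0.045],[0,0,0],1],[[0,0,0.045],[0,0,0],1],[[0,0,0.04],[0,0,0],1],[[0,0,0],[0,0,0],1]]'
python3 - <<'E'
from h import *
snap('top','top2')
for a in [(97,220)]: print(w('top2',*a))
f=np.load('pics/top1.npz');g=np.load('pics/top2.npz');
import h
p=g['p'];cv2.imwrite('pics/c2.png',cv2.resize(p[100:340,40:340],None,fx=2,fy=2))
# sprayer cloud
P=np.load('pics/P.npy');q=P[230:300,440:505].reshape(-1,3);q=q[(q[:,2]>.06)&(q[:,2]<.25)]
print(len(q),q[:,2].max(),[(round(a,3),np.round(q[(q[:,2]>a)&(q[:,2]<a+.04)][:,:2].min(0),3),np.round(q[(q[:,2]>a)&(q[:,2]<a+.04)][:,:2].max(0),3)) for a in (.06,.1,.14,.18) if ((q[:,2]>a)&(q[:,2]<a+.04)).any()])
E
```

```text
clock: 6.45
tool_pos: [0.5822, 0.3365, 0.2096]
orientation: [179.7, 0.6, -173.4]
force: [-0.3, 0.8, 1.1]
opening: 0.0875
gripper_force: 0.0
[0.5742 0.3412 0.0748]
1203 0.22062963025788737 [(0.06, array([ 0.448, -0.429]), array([ 0.506, -0.387])), (0.1, array([ 0.443, -0.449]), array([ 0.512, -0.387])), (0.14, array([ 0.441, -0.42 ]), array([ 0.497, -0.388])), (0.18, array([ 0.434, -0.439]), array([ 0.504, -0.381]))]
```

View pics/c2.png

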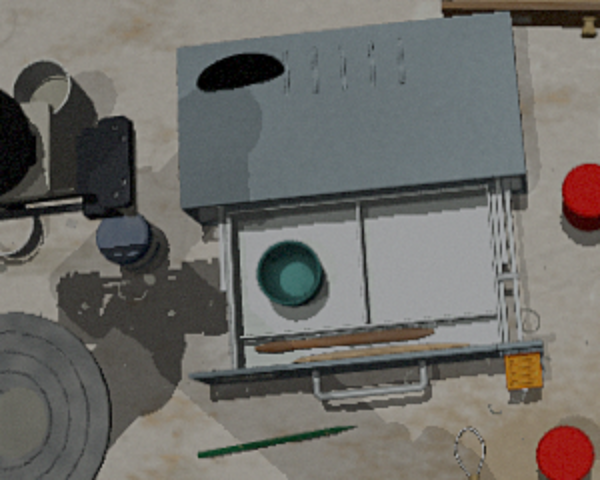

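The jar now stands upright on the worktop left of the unit (crop 124,240, lid at z = 0.075). The bowl is undisturbed and the right bay is empty. Next is the tin.

```bash
python3 -m crank '[[[0,0,0.04],[0,0,0],1],[[-0.008,-0.0435,0],[0,0,0],1],[[-0.008,-0.0435,0],[0,0,0],1],[[-0.008,-0.0435,0],[0,0,0],1],[[-0.008,-0.0435,0],[0,0,0],1],[[-0.008,-0.0435,0],[0,0,0],1],[[-0.008,-0.0435,0],[0,0,0],1],[[-0.008,-0.0435,0],[0,0,0],1],[[-0.008,-0.0435,0],[0,0,0],1],[[-0.008,-0.0435,0],[0,0,0],1],[[-0.008,-0.0435,0],[0,0,0],1],[[-0.008,-0.0435,0],[0,0,7.6],1]]'
python3 -m crank '[[[-0.008,-0.0435,0],[0,0,7.6],1],[[-0.008,-0.0435,0],[0,0,7.6],1],[[0,-0.0375,0],[0,0,7.6],1],[[-0.003,0,0],[0,0,7.8],1],[[0,0,0],[0,0,0],1],[[0,0,0],[0,0,0],1]]'
python3 - <<'E'
from h import *
snap('wrist','w2')
E
```

```text
clock: 7.7
tool_pos: [0.4903, -0.1451, 0.2412]
orientation: [180.0, -0.1, -165.8]
force: [0.9, -0.4, 0.1]
opening: 0.0876
gripper_force: 0.0
clock: 8.3
tool_pos: [0.4724, -0.2668, 0.2413]
orientation: [179.9, -0.0, -135.7]
force: [-0.7, 0.4, 0.2]
opening: 0.0873
gripper_force: 0.0
```

View pics/w2.png

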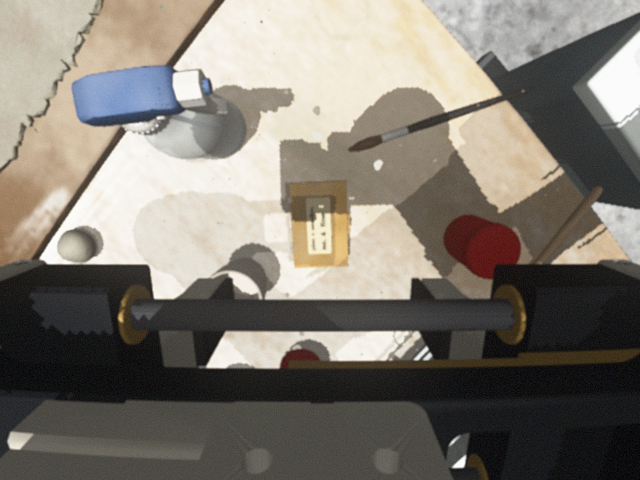

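The tin's lid corners are at about (289,183), (346,180), (349,265) and (294,267). It is nearly square to the gripper, and the cup's edge is at (240,280).

Run:
```python
from h import *
c=np.array([w('w2',u,v,.033) for u,v in [(289,183),(346,180),(349,265),(294,267)]]);print(c.mean(0),c)
for a,b in((0,3),(1,2),(0,1),(3,2)):
  e=c[b]-c[a];print(np.linalg.norm(e),np.degrees(np.arctan2(e[1],e[0])))
```

```text
[ 0.47695  -0.265225  0.033   ] [[ 0.4672 -0.32    0.033 ]
 [ 0.4227 -0.279   0.033 ]
 [ 0.4865 -0.2097  0.033 ]
 [ 0.5314 -0.2522  0.033 ]]
0.09337280117893004 46.56222491684242
0.09419623134711919 47.366247991455815
0.06050826389841306 137.34413247406985
0.06182442882874049 136.57294420361748
```

```bash
python3 -m crank '[[[0.0006,-0.002,-0.03],[0,0,1.5],1],[[0,0,-0.045],[0,0,0],1],[[0,0,-0.045],[0,0,0],1],[[0,0,-0.045],[0,0,0],1],[[0,0,-0.03],[0,0,0],1],[[0,0,-0.02],[0,0,0],1],[[0,0,-0.013],[0,0,0],1],[[0,0,0],[0,0,0],1],[[0,0,0],[0,0,0],1]]'
```

```text
clock: 9.25
tool_pos: [0.4738, -0.2684, 0.0143]
orientation: [180.0, -0.0, -133.9]
force: [0.8, 0.0, 0.4]
opening: 0.0876
gripper_force: 0.0
```

```bash
python3 -m crank '[[[0,0,-0.002],[0,0,0],1],[[0,0,0],[0,0,0],-1],[[0,0,0],[0,0,0],-1],[[0,0,0],[0,0,0],-1],[[0,0,0],[0,0,0],-1],[[0,0,0],[0,0,0],-1],[[0,0,0.02],[0,0,0],-1],[[0,0,0.04],[0,0,0],-1],[[0,0,0.04],[0,0,0],-1],[[0,0,0.04],[0,0,0],-1],[[0,0,0],[0,0,0],-1]]'
```

```text
clock: 10.35
tool_pos: [0.4764, -0.2701, 0.1578]
orientation: [-179.5, 0.2, -133.9]
force: [0.6, 0.2, -1.3]
opening: 0.0618
gripper_force: 30.0
```

```bash
python3 -m crank '[[[0.0112,0.0358,0],[0,0,-7.9],-1],[[0.0112,0.0358,0],[0,0,-7.9],-1],[[0.0112,0.0358,0],[0,0,-7.9],-1],[[0.0112,0.0358,0],[0,0,-7.9],-1],[[0.0112,0.0358,0],[0,0,-7.9],-1],[[0.0112,0.0358,0],[0,0,0],-1],[[0.0112,0.0358,0],[0,0,0],-1],[[0.0112,0.0358,0],[0,0,0],-1],[[0,0,0],[0,0,0],-1],[[0,0,-0.04],[0,0,0],-1],[[0,0,0],[0,0,0],-1],[[0,0,0],[0,0,0],-1]]'
python3 - <<'E'
from h import *
snap('wrist','w3')
E
```

```text
clock: 11.55
tool_pos: [0.5621, 0.0167, 0.1114]
orientation: [-179.9, -0.2, -173.4]
force: [0.2, 0.5, -1.3]
opening: 0.0615
gripper_force: 30.0
```

View pics/w3.png

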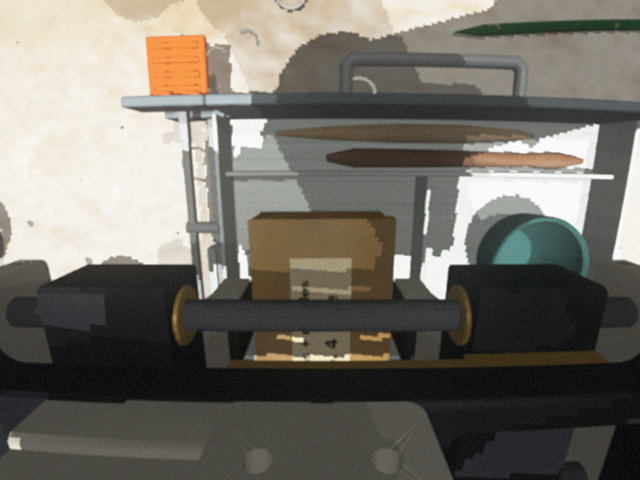

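The tin is held level and square over the right bay, with its front edge at row 214 between columns 249 and 394. The divider is at column 420. I'll check the lateral fit.

Run:
```python
from h import *
A=np.radians(6.6);ex=np.array([np.cos(A),np.sin(A)]);ey=np.array([-ex[1],ex[0]])
o=np.array([.561,.0847])
for a in [(249,215,.132),(394,214,.132),(420,200,.046),(220,200,.046),(300,174,.04),(177,66,.054)]:
  q=w('w3',*a)[:2];print(a,q,(q-o)@ex,(q-o)@ey)
from plant import ctrl
q=ctrl.get_obs()['tool_pos'][:2];print((q-o)@ex,(q-o)@ey)
```

```text
(249, 215, 0.132) [ 0.5224 -0.0173] -0.05006777810244777 -0.09688744808221578
(394, 214, 0.132) [0.5152 0.0412] -0.05049623871093791 -0.03794759381104394
(420, 200, 0.046) [0.515  0.0765] -0.04663763185165978 -0.0028585477552513817
(220, 200, 0.046) [ 0.5302 -0.0539] -0.046526170238803566 -0.13414140107703465
(300, 174, 0.04) [ 0.5079 -0.0036] -0.0628970442419012 -0.0816116525113438
(177, 66, 0.054) [ 0.4526 -0.0815] -0.12678416220299746 -0.15263936652935917
-0.0057100640487184025 -0.06754535462295953
```

```bash
python3 -m crank '[[[0,0,-0.035],[0,0,0],-1],[[0,0,-0.025],[0,0,0],-1],[[0,0,-0.014],[0,0,0],-1],[[0,0,-0.005],[0,0,0],-1],[[0,0,0],[0,0,0],-1],[[0,0,0],[0,0,0],-1]]'
```

```text
clock: 12.2
tool_pos: [0.564, 0.0175, 0.0345]
orientation: [180.0, 0.1, -173.4]
force: [-0.1, 0.1, -0.3]
opening: 0.0616
gripper_force: 30.0
```

```bash
python3 -m crank '[[[0,0,-0.003],[0,0,0],-1],[[0,0,-0.002],[0,0,0],-1],[[0,0,-0.001],[0,0,0],-1],[[0,0,0],[0,0,0],-1],[[0,0,0],[0,0,0],-1]]'
```

```text
clock: 12.7
tool_pos: [0.5641, 0.0177, 0.0284]
orientation: [180.0, 0.1, -173.4]
force: [-0.5, -0.3, 5.8]
opening: 0.0616
gripper_force: 30.0
```

The force shows contact with the bay floor, so I'm releasing narrowly and lifting.

```bash
python3 -m crank '[[[0,0,0],[0,0,0],0.6],[[0,0,0],[0,0,0],0.68],[[0,0,0],[0,0,0],0.68],[[0,0,0],[0,0,0],0.68],[[0,0,0.02],[0,0,0],0.68],[[0,0,0.04],[0,0,0],0.68],[[0,0,0.04],[0,0,0],0.68],[[0,0,0.02],[0,0,0],-1],[[-0.03,-0.028,0],[0,0,0],-1],[[-0.03,-0.028,0],[0,0,0],-1],[[-0.03,-0.028,0],[0,0,0],-1],[[0,0,0],[0,0,0],-1]]'
python3 - <<'E'
from h import *
snap('wrist','w4')
snap('top','top3')
a=cv2.imread('pics/w4.png');b=cv2.imread('pics/top3.png')
cv2.imwrite('pics/c4.png',np.hstack([cv2.resize(a,(400,300)),cv2.resize(b[150:315,110:330],(400,300))]))
E
```

```text
clock: 13.9
tool_pos: [0.469, -0.0688, 0.147]
orientation: [180.0, -0.1, -173.6]
force: [1.1, 0.4, 0.8]
opening: 0.0393
gripper_force: 0.0
```

View pics/c4.png

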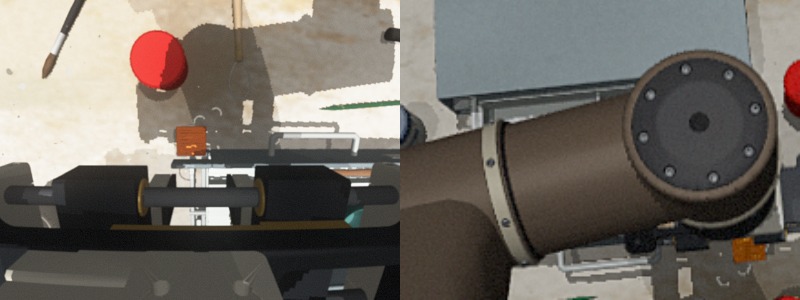

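The left half is the wrist view, with the pad at (190,140). The right half is the top view, where the arm hides the bay. I'll check the tin with the scene camera's depth instead.

Run:
```python
from h import *
snap('scene','sc2');f=np.load('pics/sc2.npz');d=f['d'];v,u=np.mgrid[0:480,0:640]
xy=cv2.undistortPoints(np.stack([u,v],-1).reshape(-1,1,2).astype(float),f['mtx'],f['D'])[:,0]
P=((np.c_[xy,np.ones(len(xy))]*d.reshape(-1,1)-f['t'].ravel())@f['R'])
h=cv2.cvtColor(f['p'],cv2.COLOR_BGR2HSV).reshape(-1,3)
A=np.radians(6.6);ex=np.array([np.cos(A),np.sin(A)]);ey=np.array([-ex[1],ex[0]])
L=np.c_[(P[:,:2]-[.561,.0847])@np.c_[ex,ey],P[:,2]-.016]
m=(abs(L[:,0])<.06)&(L[:,1]<-.01)&(L[:,1]>-.13)&(L[:,2]>.022)&(L[:,2]<.06)&(d.reshape(-1)>0)
q=L[m];print(m.sum(),q.min(0),q.max(0),np.median(q,0))
c=np.linalg.lstsq(np.c_[q[:,:2],np.ones(len(q))],q[:,2],rcond=None)[0];print(c)
uu=u.reshape(-1)[m];vv=v.reshape(-1)[m];print(uu.min(),uu.max(),vv.min(),vv.max())
```

```text
817 [-0.05180285 -0.12995433  0.02203327] [ 0.05162518 -0.03179447  0.04096383] [-0.00390106 -0.06286318  0.03352988]
[ 0.00464591 -0.02143958  0.03174966]
255 299 252 292
```

The tin lies flat, with its top 33 mm above the bay floor. Now the lever.

```bash
python3 -m crank '[[[-0.02,-0.015,0],[0,0,0],-1],[[0,0,-0.04],[0,0,0],-1],[[0,0,-0.03],[0,0,0],-1],[[0,0,-0.01],[0,0,0],-1],[[0,0,0],[0,0,0],-1],[[0,0,0],[0,0,0],-1],[[0,0,0],[0,0,0],-1]]'
```

```text
clock: 14.75
tool_pos: [0.4542, -0.0812, 0.0682]
orientation: [180.0, 0.1, -173.4]
force: [-0.1, 0.3, -0.1]
opening: -0.0002
gripper_force: 0.0
```

```bash
python3 -m crank '[[[-0.003,-0.002,-0.01],[0,0,0],-1],[[0,0,-0.006],[0,0,0],-1],[[0,0,-0.005],[0,0,0],-1],[[0,0,-0.004],[0,0,0],-1],[[0,0,0],[0,0,0],-1],[[0,0,0],[0,0,0],-1],[[0,0,0],[0,0,0],-1]]'
```

```text
clock: 15.45
tool_pos: [0.4501, -0.0836, 0.0422]
orientation: [-180.0, 0.0, -173.4]
force: [-1.5, 0.1, 6.2]
opening: 0.0004
gripper_force: 3.2
```

The lever is down 11.8 mm at about 6 N, so the catch is clear. Now I push along the drawer's axis.

```bash
python3 -m crank '[[[0.005,0.0006,0],[0,0,0],-1],[[0.005,0.0006,0],[0,0,0],-1],[[0.005,0.0006,0],[0,0,0],-1],[[0.005,0.0006,0],[0,0,0],-1],[[0.005,0.0006,0],[0,0,0],-1],[[0.005,0.0006,0],[0,0,0],-1],[[0.005,0.0006,0],[0,0,0],-1],[[0.005,0.0006,0],[0,0,0],-1],[[0.005,0.0006,0],[0,0,0],-1],[[0,0,0],[0,0,0],-1]]'
```

```text
clock: 16.45
tool_pos: [0.4959, -0.0782, 0.0423]
orientation: [-180.0, 0.0, -173.4]
force: [0.1, -1.1, 6.3]
opening: 0.0005
gripper_force: 3.1
```

```bash
python3 -m crank '[[[0,0,0.01],[0,0,0],-1],[[0,0,0.01],[0,0,0],-1],[[0.005,0.0006,0],[0,0,0],-1],[[0.01,0.0012,0],[0,0,0],-1],[[0.01,0.0012,0],[0,0,0],-1],[[0.01,0.0012,0],[0,0,0],-1],[[0.01,0.0012,0],[0,0,0],-1],[[0.01,0.0012,0],[0,0,0],-1],[[0.01,0.0012,0],[0,0,0],-1],[[0.01,0.0012,0],[0,0,0],-1],[[0.01,0.0012,0],[0,0,0],-1],[[0.01,0.0012,0],[0,0,0],-1]]'
python3 -m crank '[[[0.008,0.0009,0],[0,0,0],-1],[[0.006,0.0007,0],[0,0,0],-1],[[0.005,0.0006,0],[0,0,0],-1],[[0.004,0.0005,0],[0,0,0],-1],[[0.004,0.0005,0],[0,0,0],-1],[[0,0,0],[0,0,0],-1],[[0,0,0],[0,0,0],-1]]'
```

```text
clock: 17.65
tool_pos: [0.589, -0.0673, 0.0611]
orientation: [-180.0, -0.2, -173.5]
force: [-4.8, -1.1, 3.2]
opening: -0.0
gripper_force: 2.6
clock: 18.35
tool_pos: [0.6168, -0.0636, 0.0615]
orientation: [180.0, -0.0, -173.4]
force: [-2.0, -0.9, -1.5]
opening: 0.0003
gripper_force: 1.2
```

```bash
python3 -m crank '[[[0.003,0.0003,0],[0,0,0],-1],[[0.003,0.0003,0],[0,0,0],-1],[[0.003,0.0003,0],[0,0,0],-1],[[0.002,0.0002,0],[0,0,0],-1],[[0.002,0.0002,0],[0,0,0],-1],[[0,0,0],[0,0,0],-1],[[0,0,0],[0,0,0],-1]]'
```

```text
clock: 19.05
tool_pos: [0.628, -0.0623, 0.0622]
orientation: [180.0, -0.2, -173.4]
force: [-10.5, 0.9, 5.6]
opening: 0.0005
gripper_force: 5.2
```

```bash
python3 -m crank '[[[0.002,0.0002,0],[0,0,0],-1],[[0.002,0.0002,0],[0,0,0],-1],[[0,0,0],[0,0,0],-1],[[0,0,0],[0,0,0],-1]]'
```

```text
clock: 19.45
tool_pos: [0.6281, -0.0624, 0.0619]
orientation: [180.0, -0.6, -173.5]
force: [-22.5, 3.4, 14.7]
opening: 0.0002
gripper_force: 11.3
```

The drawer is hard against its stop. I'll back off, lift clear and verify.

```bash
python3 -m crank '[[[-0.006,-0.0007,0],[0,0,0],-1],[[-0.015,-0.002,0],[0,0,0],-1],[[-0.02,-0.002,0],[0,0,0],-1],[[-0.02,-0.002,0.02],[0,0,0],-1],[[-0.02,-0.01,0.04],[0,0,0],-1],[[-0.01,-0.04,0.02],[0,0,0],-1],[[-0.01,-0.04,0.02],[0,0,0],-1],[[-0.01,-0.04,0],[0,0,0],-1],[[-0.01,-0.04,0],[0,0,0],-1],[[0,0,0],[0,0,0],-1],[[0,0,0],[0,0,0],-1]]'
python3 - <<'E'
from h import *
snap('top','top4');snap('scene','sc4')
a=cv2.imread('pics/top4.png');b=cv2.imread('pics/sc4.png')
cv2.imwrite('pics/c5.png',np.hstack([a[60:360,20:420],b[130:430,60:460]]))
f=np.load('pics/top4.npz');d=f['d'];v,u=np.mgrid[0:480,0:640]
xy=cv2.undistortPoints(np.stack([u,v],-1).reshape(-1,1,2).astype(float),f['mtx'],f['D'])[:,0]
P=((np.c_[xy,np.ones(len(xy))]*d.reshape(-1,1)-f['t'].ravel())@f['R'])
A=np.radians(6.6);ex=np.array([np.cos(A),np.sin(A)]);ey=np.array([-ex[1],ex[0]])
L=(P[:,:2]-[.4527,.0722])@np.c_[ex,ey]
m=(P[:,2]>.07)&(P[:,2]<.095)&(L[:,1]>-.05)&(L[:,1]<.15)&(L[:,0]>0.1)&(L[:,0]<.4)
print('front-most high point beyond initial panel face',np.percentile(L[m][:,0],[0,.2,1]), 'jar',w('top4',97,220))
E
```

```text
clock: 20.55
tool_pos: [0.5141, -0.2397, 0.1629]
orientation: [-179.9, 0.2, -173.5]
force: [0.2, 0.6, -0.2]
opening: -0.0
gripper_force: 0.0
front-most high point beyond initial panel face [0.16704395 0.16813298 0.16884653] jar [0.5743 0.3413 0.0746]
```

View pics/c5.png

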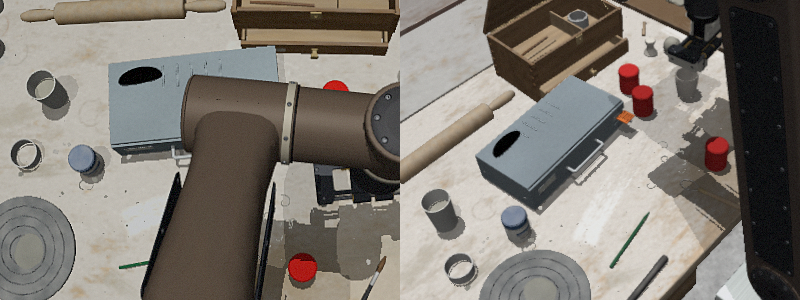

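The drawer is flush against the housing (scene half, 570,170), with the panel face measured about 168 mm further in. The jar stands at (85,158) in the top half, and the cup is in place. The arm is clear, so I'm handing in.

```bash
python3 -c "
from plant import close_job
print(close_job())"
```

```text
the job is handed in; nothing more can be done
None
```

The job is handed in, with no verdict returned: the jar stands upright on the worktop left of the unit, the tin lay flat in the right bay before closing, and the drawer measured fully home (about 168 mm); the bowl was last seen upright before closing, and the cup still stood while the sprayer, never approached closely, was not rechecked.

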